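# Probe the post socket and set the level support post

### The job

The empty post socket between the two standing posts has grit packed in its bottom, so nobody knows how deep it is. Gently sound it with the depth rod until the rod rests on the bottom, put the rod back upright in its stand, then take the one post from the rack whose pad will come level with its two neighbours and set it upright in the socket, fully down on the bottom. Do not press hard, do not try the other posts (they stay in the rack), and leave the pots and tools alone.

Things in the scene. Friction and masses are not known exactly. Their poses are not given: they have to be found in the camera images.
- kerb: fixed grey concrete kerb, 80 (x) x 220 (y) x 75 mm high, origin at the centre of its underside on the table, z up. Steel posts of 20 mm with black 26 mm pads stand fixed at y = -85 and y = +85 mm on it; their pad tops are 60 mm above the kerb's top (135 mm above the table). Between them, at its centre, is the empty socket
- bore (a point): centre of the mouth of the socket, on the kerb's top (75 mm above the table), axes as the kerb's. Vertical round blind hole of 21.5 mm, 2 mm chamfer, hard flat bottom of packed grit (grit_a, grit_b or grit_c in the rules, no readings). Depth 30, 45 or 60 mm, unknown, differs between starts. Kerb and bottom are rigid: touch at 10 mm/s or less, over 30 N is too hard
- rack: fixed pale timber rack, 70 (x) x 230 (y) x 45 mm high, origin at the centre of its underside, long side along its y. Three round holes of 22 mm, 40 mm deep (floor 5 mm above the table), at y = -75, 0, +75 mm, hold the three loose posts upright in any order
- post_short: loose steel support post, 90 mm long over all: 20 mm round shaft with a 3 mm chamfered foot, topped by a black rubber pad 26 mm across and 8 mm thick (included in the length); about 0.11 kg; origin at the centre of its foot, z up to the pad. Stands upright in the rack with its foot 5 mm above the table
- post_mid: loose steel support post, 105 mm long over all: 20 mm round shaft with a 3 mm chamfered foot, topped by a black rubber pad 26 mm across and 8 mm thick (included in the length); about 0.11 kg; origin at the centre of its foot, z up to the pad. Stands upright in the rack with its foot 5 mm above the table
- post_long: loose steel support post, 120 mm long over all: 20 mm round shaft with a 3 mm chamfered foot, topped by a black rubber pad 26 mm across and 8 mm thick (included in the length); about 0.11 kg; origin at the centre of its foot, z up to the pad. Stands upright in the rack with its foot 5 mm above the table
- post_short_top (a point): centre of the pad's top face of post_short, 90 mm from its foot
- post_mid_top (a point): centre of the pad's top face of post_mid, 105 mm from its foot
- post_long_top (a point): centre of the pad's top face of post_long, 120 mm from its foot
- stand: fixed grey block, 70 x 70 x 50 mm high, origin at the centre of its underside; in its centre a 13 mm hole, 45 mm deep (floor 5 mm above the table), in which the depth rod stands
- rod: loose depth rod, 146 mm long, standing upright in the stand: steel rod of 10 mm from the tip up to 98 mm, a thin 30 mm steel guard disc at 98 to 102 mm, above it a round wooden handle of 24 mm from 102 to 146 mm; about 0.12 kg; origin at the centre of its tip (5 mm above the table in the stand), z up along the handle
- nursery_pot: black plastic pot of seedlings, 80 mm across, 70 mm high (leaves to 190 mm), in front of the kerb; not to be disturbed; origin at its underside's centre (a lying tool's axis)
- clay_pot: terracotta pot of seedlings, 80 mm across, 70 mm high, behind the kerb; not to be disturbed; origin at its underside's centre (a lying tool's axis)
- small_pot: small black pot of seedlings, 68 mm across, 60 mm high, behind the kerb; not to be disturbed; origin at its underside's centre (a lying tool's axis)
- feed_bottle: white bottle, 60 mm across, 150 mm high; not to be disturbed; origin at its underside's centre (a lying tool's axis)
- trowel: hand trowel lying flat, about 250 mm long; not to be disturbed; origin at its underside's centre (a lying tool's axis)
- spanner: spanner lying flat, about 180 mm long; not to be disturbed; origin at its underside's centre (a lying tool's axis)
- saucer: terracotta saucer, 110 mm across, 20 mm high; not to be disturbed; origin at its underside's centre (a lying tool's axis)
Mind the look-alikes: they are no part of the job. What is shaped like the post_mid but purple is not meant.

How it is judged:
By the outcome, as a careful person would: the job done as asked, in the order asked, and still so for the second after the job is handed in, with the robot touching nothing.
It also fails if it takes over 72 s, if anything falls off the work surface, if the arm or the gripper's body presses on something with over 40 N, if the wrist force passes 120 N, or if a joint passes its speed limit or range.

### The arm

A 6-joint arm with a two-finger parallel gripper is mounted at the origin on the work surface. World frame = base frame: x ahead of the robot, y to its left, z up, the work surface at z = 0. Lengths are in mm, angles in degrees, forces in N, time in s.
With the tool pointing down it reaches from about 350 to 850 mm from the base axis. Payload 8.1 kg.
Tool frame: the origin (TCP) lies midway between the tips of the shut fingers; the grasp point (between the pads) lies 19 mm behind it; z points along the fingers, y is the line along which they close (so a half turn about z gives the same grasp; the last joint's range is limited). The gripper opens to 85 mm and grips with 20 to 120 N. Pads are 22 mm wide; open, the fingers measure 114 mm over their backs; the gripper's body (76 mm by 85 mm) begins 54 mm behind the grasp point. The pads swing forward as they close: fully open they stand 13 mm farther back than shut.
Start: joints at [67.07, 7.471, 85.268, -0, 87.261, -4.893], TCP at [185.754, 570.527, 231.292] pointing down, gripper open.
Joint ranges: [-169.43, 169.43], [-51.17, 129.36], [1.28, 143.12], [-76.62, 256.62], [0, 156.53], [-152.29, 152.29]. Speed limits (degrees/s): [136.94, 136.94, 159.86, 180, 180, 180].

### API

Orientations are given as [roll, pitch, yaw] about the fixed x, y, z axes, in that order (R = Rz(yaw) Ry(pitch) Rx(roll)).
In Python, from bench import r gives the robot as it stands. The module is installed in compiled form; this text tells all that it offers.
- The arm moves only by the tool jog_arm, never from a script. Its argument "rows" is a list of rows, each a list of 2 entries, a list of its own where there are three numbers: the shift along the tool's x, y, z in mm, then the turn, a rotation vector about the tool's x, y, z in rad. A call has 1 to 10 rows; each row is the pose to reach, as a shift and turn from the pose commanded when the call began, along the tool's axes at that moment; what a row does not reach only later rows make up. A row lasts 1/10 s, in which the tool goes at most 50 mm and 8.59 degrees, less where a joint would pass 70% of its speed; a pose out of reach is approached as far as the arm can. A call with a gripper value outside its range is refused whole. "grip" is the finger opening in mm, from 0 to 85.4, set as the call begins (left out, the last holds). The fingers move at their own pace and stop on an object; "force" is the grip in N (left out, the last holds). Time passes only in rows, so rows that repeat a pose let the fingers close. It gives the time, the measured TCP pose, the force, the opening and the grip force at its end, in the units of the state.
- r.sense(): the state, without advancing time (a new reading comes with each control period).
- r.snapshot(name): name is "side" or "top"; returns (picture, depth): 400x640x3 uint8, blue, green, red; 400x640 float32, mm along the optical axis (not along the pixel's ray), 0 where there is no reading.
- r.camera_params(name): a dict with "fx", "fy", "cx", "cy" (pixels), "pose" (4x4, takes a point from camera to world coordinates). Camera axes: x right, y down, z forward; pixel columns grow to the right and rows downward; lengths in mm; the calibration is good to about 2 mm. A picture is of the moment at which its call begins. camera_params takes no time and is no camera call.
- r.hand_in(): hands the job in; it is judged then, once.
The state is a dict: "time": time; "joint_pos": joint angles; "qd": joint speeds; "joint_efforts": joint torques, N m; "tool_pos": TCP position; "tcp_rot": TCP orientation; "ft_force": force on the tool from outside, world axes, zero at the start; "wrist_torque": the same for the moment, N m; "finger_gap": finger opening in mm; "grip_force": force on a finger pad.
Only numpy, scipy, OpenCV 4.12 (cv2) and the standard library are available. Lean on these libraries where they do the work, as an engineer would, in place of code of your own. Each camera call takes 0.05 s, during which the arm holds its last target. There are 200 camera calls.

## Working session

There is one attempt and no reset: what is moved stays moved. The work goes in short steps, Python scripts to look and compute and a tool call to move; the robot and the scene stay as the last step left them, time stands still between calls to the robot, and variables do not carry over. Pictures are saved under pics/ and viewed, at most 12 in all, crops included, and the job is handed in when it is done.

Besides the shell and the picture viewer there is one more tool, called after "Emit:" by a JSON object that holds its "method" and its "body". jog_arm: Moves the arm, as the interface text tells. Its arguments: {"type":"object","properties":{"rows":{"type":"array"},"grip":{"type":"number"},"force":{"type":"number"}},"required":["rows"]}

```bash
mkdir -p pics; ls; python3 - <<'E'
from bench import r
import cv2,numpy as np
for n in("side","top"):
    im,d=r.snapshot(n); cv2.imwrite(f"pics/{n}0.png",im); np.save(f"{n}0.npy",d); c=r.camera_params(n); print(n,c["fx"],c["cx"],c["cy"],np.round(c["pose"],3).tolist())
s=r.sense(); print(s["time"],s["tool_pos"],s["tcp_rot"],s["ft_force"],s["finger_gap"])
E
```

```text
pics
side 499.9019654776791 318.87737734966936 190.6912567087008 [[0.869, -0.358, 0.342, 83.39], [-0.495, -0.637, 0.591, -732.993], [0.006, -0.683, -0.73, 1044.384], [0.0, 0.0, 0.0, 1.0]]
top 433.09836067666265 324.7564159429701 201.00590961660532 [[-0.032, -0.979, 0.202, 274.494], [-0.999, 0.032, -0.003, 25.055], [-0.004, -0.202, -0.979, 1375.281], [0.0, 0.0, 0.0, 1.0]]
0.1 [185.54301247 570.05891545 230.33327608] [-1.79902266e+02 -1.01125069e-02  1.61963695e+02] [-0.34304909 -0.01466935 -0.08912471] 85.59521799793431
```

View pics/side0.png

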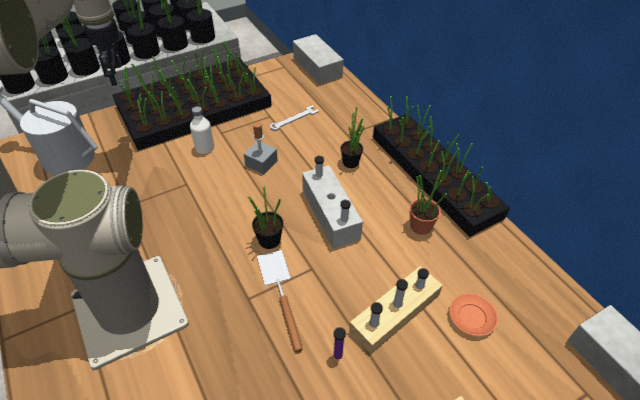

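View pics/top0.png

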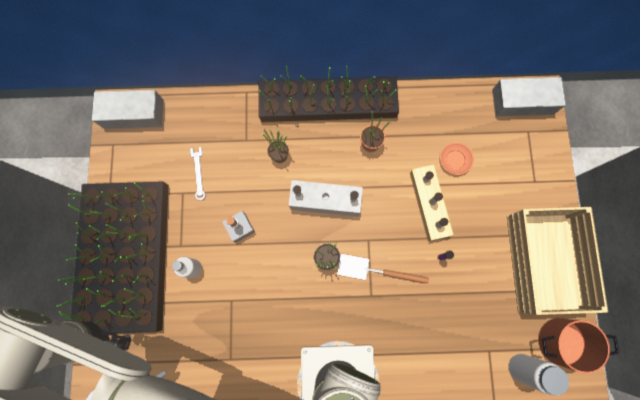

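Side view: the rod handle is at (258,132) in its stand (260,155), and the bore is at (331,196) between fixed posts (319,165) and (345,210). The rack posts are at (376,312), (401,290) and (423,276). Look-alikes for the post are the purple post (339,340; top view 446,256) and the two fixed kerb posts. Next I'll take enlarged crops.

```bash
cat > h.py <<'E'
import cv2,numpy as np
def crop(im,x0,y0,w,h,k):
    c=cv2.resize(im[y0:y0+h,x0:x0+w],None,fx=k,fy=k,interpolation=cv2.INTER_CUBIC)
    for i in range(0,w,10):
        if (x0+i)%10==0: cv2.line(c,(i*k,0),(i*k,6),(0,255,255),1); cv2.putText(c,str(x0+i),(i*k,16),0,.35,(0,255,255),1)
    for j in range(0,h,10): cv2.line(c,(0,j*k),(6,j*k),(0,255,255),1); cv2.putText(c,str(y0+j),(8,j*k+4),0,.35,(0,255,255),1)
    return c
E
python3 - <<'E'
from h import *
s=cv2.imread("pics/side0.png");t=cv2.imread("pics/top0.png")
A=np.vstack([np.hstack([crop(s,240,120,40,60,5),crop(s,300,150,70,60,5)]),]) 
B=crop(s,350,260,100,60,5)
M=np.zeros((600,800,3),np.uint8); M[:300,:A.shape[1]]=A; M[300:,:500]=B; M[300:,520:800]=crop(s,300,190,70,60,5)[:300,:280] if 0 else crop(s,320,320,56,60,5)
cv2.imwrite("pics/cs.png",M)
M=np.zeros((600,800,3),np.uint8); M[:300,:200]=crop(t,220,200,40,60,5); M[:300,210:610]=crop(t,285,165,80,60,5); M[300:,:300]=crop(t,405,165,60,60,5); M[300:,310:610]=crop(t,405,205,60,60,5)
cv2.imwrite("pics/ct.png",M)
E
```

```text
(no output)
```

View pics/cs.png

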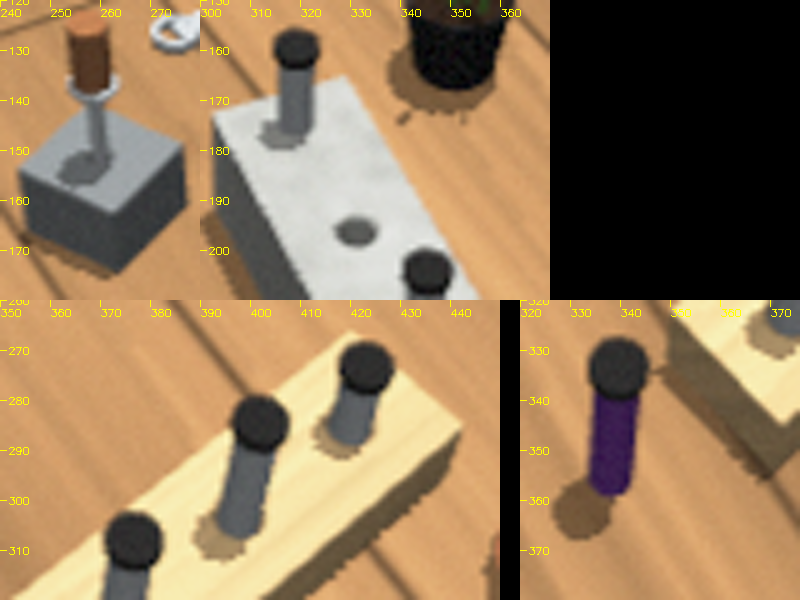

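View pics/ct.png

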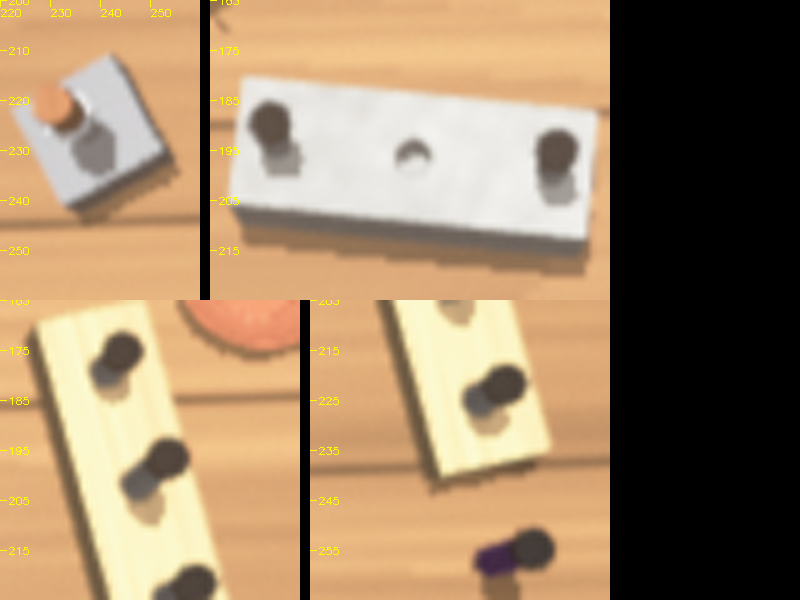

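Side crop: handle top (257.5,124), bore (331,196), and rack pads (376,308), (401.5,284), (422.5,273), with the post lengths visibly short, long, then mid or short. The purple post stands apart at (339,333), so it is excluded. The wanted rod is at (257,124), the only wooden handle. Next I'll triangulate, with depth as a check.

```bash
cat >> h.py <<'E'
def cloud(c,d):
    v,u=np.mgrid[:400,:640]; P=np.stack([(u-c["cx"])/c["fx"]*d,(v-c["cy"])/c["fy"]*d,d,np.ones_like(d)],-1)
    P=(P@np.array(c["pose"]).T)[...,:3]; P[d<=0]=np.nan; return P
def tri(r,ps,pt):
    A=[];b=[]
    for n,p in(("side",ps),("top",pt)):
        c=r.camera_params(n);T=np.array(c["pose"]);q=T[:3,:3]@[(p[0]-c["cx"])/c["fx"],(p[1]-c["cy"])/c["fy"],1];q/=np.linalg.norm(q)
        M=np.eye(3)-np.outer(q,q);A.append(M);b.append(M@T[:3,3])
    x=np.linalg.lstsq(np.vstack(A),np.hstack(b),rcond=None)[0]
    return x,np.abs(np.vstack(A)@x-np.hstack(b)).max()
E
python3 - <<'E'
from bench import r
from h import *
pix=dict(rod=((257.4,124),(230,220.3)),bore=((331,196),(325.5,195.7)),kA=((319,159),(297,189)),kB=((345,204),(354.3,194.7)),
 A=((376.3,307),(443.8,221)),B=((401.6,283.5),(438.2,196.2)),C=((422.8,272.5),(429.2,175)))
np.set_printoptions(precision=1,suppress=True)
for k,(a,b) in pix.items():
    x,e=tri(r,a,b); print(k,"tri",x,"err %.1f"%e)
    for n,p in(("side",a),("top",b)):
        P=cloud(r.camera_params(n),np.load(n+"0.npy")); u,v=map(round,p); Q=P[v-7:v+8,u-7:u+8].reshape(-1,3); Q=Q[~np.isnan(Q[:,0])]
        if k=="bore": print("  ",n,"ring z",np.median(Q[:,2])); continue
        z=np.percentile(Q[:,2],97); T=Q[Q[:,2]>z-4]; print("  ",n,"%.1f"%z,len(T),T.mean(0),(T.min(0)+T.max(0))/2)
R=dict(kerb=((331,196),(325,196),75),stand=((252,150),(241,226),50),rack=((390,300),(433,205),45))
for k,(a,b,h) in R.items():
    for n,p in(("side",a),("top",b)):
        P=cloud(r.camera_params(n),np.load(n+"0.npy")); m=(np.abs(P[...,2]-h)<5).astype(np.uint8)
        _,L=cv2.connectedComponents(m); l=np.bincount(L[round(p[1])-8:round(p[1])+9,round(p[0])-8:round(p[0])+9].ravel())[1:].argmax()+1
        Q=P[L==l]; (c,s,an)=cv2.minAreaRect(Q[:,:2].astype(np.float32)); print(k,n,np.array(c),np.array(s),an,"z %.1f"%np.median(Q[:,2]))
E
```

```text
rod tri [478.8 294.2 152. ] err 0.6
   side 151.8 38 [475.4 295.7 151. ] [476.1 294.6 151.1]
   top 152.3 44 [478.3 294.5 151. ] [477.7 295.6 151.6]
bore tri [557.6  18.9  75.1] err 1.5
   side ring z 74.05266296726933
   top ring z 74.46697001204075
kA tri [567.8 102.1 135.2] err 1.1
   side 136.0 51 [566.1 104.3 134.4] [566.1 104.  134.7]
   top 137.8 37 [566.4 104.4 136.2] [566.7 104.7 136.7]
kB tri [545.3 -65.5 133. ] err 1.3
   side 136.9 58 [543.6 -63.  134.8] [544.2 -63.3 135.3]
   top 137.2 45 [545.6 -63.1 135.6] [545.3 -63.4 136.6]
A tri [ 462.1 -327.4  110. ] err 1.4
   side 111.6 93 [ 459.8 -326.1  109.7] [ 459.6 -326.5  110.6]
   top 112.8 38 [ 461.1 -325.2  111.4] [ 460.4 -325.7  113.2]
B tri [ 534.9 -313.4  124.9] err 0.8
   side 126.6 74 [ 533.4 -313.1  124.6] [ 534.1 -313.1  125.3]
   top 128.3 47 [ 533.8 -312.6  126.7] [ 534.8 -312.8  128. ]
C tri [ 608.3 -299.8   95.1] err 0.7
   side 96.2 78 [ 607.8 -298.9   94.3] [ 607.5 -298.4   95. ]
   top 97.0 36 [ 609.4 -299.8   95.6] [ 608.8 -299.5   95.9]
kerb side [555.5  21.9] [225.1  82.6] 82.53173065185547 z 74.5
kerb top [557.   19.8] [219.6  81.3] 82.04330444335938 z 75.0
stand side [476.8 297.2] [75.8 74.2] 26.352294921875 z 49.5
stand top [478.3 295.7] [70.3 70.5] 28.029529571533203 z 50.0
rack side [ 534.5 -311.9] [232.6  72.1] 10.534072875976562 z 44.2
rack top [ 534.9 -313. ] [230.   72.3] 10.659174919128418 z 45.0
```

Mid is A (460.8,-326), long is B (534,-313) and short is C (608,-299). The rod is at (478,295) and the bore at (556.3,20.5). I'll keep the yaw at 162° for the whole job. First, move over the rod.

Emit:
{"method": "jog_arm", "body": {"rows": [[[-363,-171.5,31],[0,0,0]],[[-363,-171.5,31],[0,0,0]],[[-363,-171.5,31],[0,0,0]],[[-363,-171.5,31],[0,0,0]],[[-363,-171.5,31],[0,0,0]],[[-363,-171.5,31],[0,0,0]],[[-363,-171.5,31],[0,0,0]],[[-363,-171.5,31],[0,0,0]],[[-363,-171.5,31],[0,0,0]],[[-363,-171.5,31],[0,0,0]]], "grip": 85}}

```text
time: 1.1
tool_pos: [478.3, 293.8, 199.6]
tcp_rot: [-180.0, -0.1, 161.8]
ft_force: [-0.8, -0.0, -0.9]
finger_gap: 85.2
grip_force: 0.0
```

Emit:
{"method": "jog_arm", "body": {"rows": [[[0,0,0],[0,0,0]],[[0,0,0],[0,0,0]],[[0,0,0],[0,0,0]],[[0,0,0],[0,0,0]],[[0,0,0],[0,0,0]]]}}

```text
time: 1.6
tool_pos: [477.5, 295.6, 200.4]
tcp_rot: [180.0, 0.0, 162.0]
ft_force: [0.5, 0.1, 0.3]
finger_gap: 85.0
grip_force: 0.0
```

Emit:
{"method": "jog_arm", "body": {"rows": [[[0,0,30],[0,0,0]],[[0,0,60],[0,0,0]],[[0,0,75],[0,0,0]],[[0,0,85],[0,0,0]],[[0,0,85],[0,0,0]]]}}

```text
time: 2.1
tool_pos: [477.1, 294.8, 114.2]
tcp_rot: [-179.9, -0.1, 162.0]
ft_force: [0.4, 0.4, -1.2]
finger_gap: 84.8
grip_force: 0.0
```

Emit:
{"method": "jog_arm", "body": {"rows": [[[0,0,0],[0,0,0]],[[0,0,0],[0,0,0]],[[0,0,0],[0,0,0]],[[0,0,0],[0,0,0]],[[0,0,0],[0,0,0]],[[0,0,0],[0,0,0]],[[0,0,0],[0,0,0]],[[0,0,0],[0,0,0]]], "grip": 15, "force": 40}}

```text
time: 2.9
tool_pos: [478.4, 295.3, 116.1]
tcp_rot: [179.9, 0.1, 162.0]
ft_force: [-0.7, 0.3, 5.9]
finger_gap: 23.3
grip_force: 39.3
```

Emit:
{"method": "jog_arm", "body": {"rows": [[[0,0,-20],[0,0,0]],[[0,0,-50],[0,0,0]],[[0,0,-90],[0,0,0]],[[0,0,-130],[0,0,0]],[[0,0,-155],[0,0,0]],[[-26,-40,-155],[0,0,0]],[[-53,-79,-155],[0,0,0]],[[-80,-118,-155],[0,0,0]],[[-107,-158,-155],[0,0,0]],[[-133,-198,-155],[0,0,0]]]}}

```text
time: 3.9
tool_pos: [542.9, 63.8, 269.8]
tcp_rot: [-180.0, -0.0, 162.0]
ft_force: [0.6, 0.4, -1.4]
finger_gap: 23.0
grip_force: 39.8
```

Emit:
{"method": "jog_arm", "body": {"rows": [[[-18,-26,0],[0,0,0]],[[-26.5,-39,0],[0,0,0]],[[-26.5,-39,0],[0,0,0]],[[-26.5,-39,30],[0,0,0]],[[-26.5,-39,50],[0,0,0]],[[-26.5,-39,60],[0,0,0]],[[-26.5,-39,60],[0,0,0]],[[-26.5,-39,60],[0,0,0]]]}}

```text
time: 4.7
tool_pos: [556.3, 21.1, 211.1]
tcp_rot: [180.0, 0.0, 162.0]
ft_force: [0.5, -0.2, -0.8]
finger_gap: 22.7
grip_force: 39.8
```

```bash
python3 - <<'E'
from bench import r
from h import *
np.set_printoptions(precision=1,suppress=True)
s=r.sense(); print(s["time"],s["tool_pos"],s["tcp_rot"],s["ft_force"],s["finger_gap"])
a,d=r.snapshot("side");b,e=r.snapshot("top"); np.save("side1.npy",d);np.save("top1.npy",e)
M=np.hstack([crop(a,295,140,80,80,5),crop(b,285,155,80,80,5)]); cv2.imwrite("pics/c2.png",M)
E
```

```text
4.7 [556.3  21.1 211.1] [180.   0. 162.] [ 0.5 -0.2 -0.8] 22.704935035859222
```

View pics/c2.png

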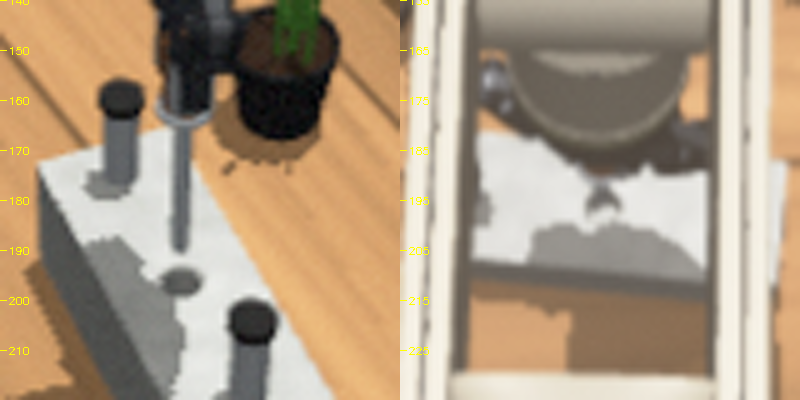

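The side crop shows the rod tip at (330.5,190), directly above the bore at (331,196), so it is aligned. Now I'll set minimum grip, so that it slips before it presses, and go down slowly.

Emit:
{"method": "jog_arm", "body": {"rows": [[[0,0,8],[0,0,0]],[[0,0,14],[0,0,0]],[[0,0,18],[0,0,0]],[[0,0,20],[0,0,0]],[[0,0,20.9],[0,0,0]],[[0,0,21.8],[0,0,0]],[[0,0,22.7],[0,0,0]],[[0,0,23.6],[0,0,0]],[[0,0,24.5],[0,0,0]],[[0,0,25],[0,0,0]]], "grip": 15, "force": 20}}

```text
time: 5.8
tool_pos: [556.1, 20.3, 185.2]
tcp_rot: [-180.0, 0.0, 162.0]
ft_force: [0.3, 0.5, -1.3]
finger_gap: 22.7
grip_force: 39.8
```

Emit:
{"method": "jog_arm", "body": {"rows": [[[0,0,0.9],[0,0,0]],[[0,0,1.8],[0,0,0]],[[0,0,2.7],[0,0,0]],[[0,0,3.6],[0,0,0]],[[0,0,4.5],[0,0,0]],[[0,0,5],[0,0,0]]]}}

```text
time: 6.4
tool_pos: [556.0, 20.3, 180.2]
tcp_rot: [-180.0, -0.0, 162.0]
ft_force: [-0.7, -0.1, -1.0]
finger_gap: 22.9
grip_force: 39.8
```

Emit:
{"method": "jog_arm", "body": {"rows": [[[0,0,0.9],[0,0,0]],[[0,0,1.8],[0,0,0]],[[0,0,2.7],[0,0,0]],[[0,0,3.6],[0,0,0]],[[0,0,4.5],[0,0,0]],[[0,0,5.4],[0,0,0]],[[0,0,6.3],[0,0,0]],[[0,0,7.2],[0,0,0]],[[0,0,8.1],[0,0,0]],[[0,0,9],[0,0,0]]]}}

```text
time: 7.4
tool_pos: [556.1, 20.3, 171.2]
tcp_rot: [-180.0, -0.0, 162.0]
ft_force: [-0.8, -0.8, -1.2]
finger_gap: 22.7
grip_force: 39.8
```

Emit:
{"method": "jog_arm", "body": {"rows": [[[0,0,0.9],[0,0,0]],[[0,0,1.8],[0,0,0]],[[0,0,2.7],[0,0,0]],[[0,0,3.6],[0,0,0]],[[0,0,4.5],[0,0,0]],[[0,0,5.4],[0,0,0]],[[0,0,6.3],[0,0,0]],[[0,0,7.2],[0,0,0]],[[0,0,8.1],[0,0,0]],[[0,0,9],[0,0,0]]]}}

```text
time: 8.4
tool_pos: [556.1, 20.3, 162.2]
tcp_rot: [-180.0, 0.0, 162.0]
ft_force: [-0.4, 0.7, -0.4]
finger_gap: 22.9
grip_force: 39.8
```

Emit:
{"method": "jog_arm", "body": {"rows": [[[0,0,0.8],[0,0,0]],[[0,0,1.6],[0,0,0]],[[0,0,2.4],[0,0,0]],[[0,0,3],[0,0,0]]]}}

```text
time: 8.8
tool_pos: [556.1, 20.3, 159.2]
tcp_rot: [180.0, -0.0, 162.0]
ft_force: [-0.3, 0.1, -1.4]
finger_gap: 23.2
grip_force: 39.8
```

Tip is at about 49; the first candidate bottom is at 45. From here I use small steps.

Emit:
{"method": "jog_arm", "body": {"rows": [[[0,0,0.7],[0,0,0]],[[0,0,1.4],[0,0,0]],[[0,0,2],[0,0,0]]]}}

```text
time: 9.1
tool_pos: [556.1, 20.3, 157.2]
tcp_rot: [180.0, -0.0, 162.0]
ft_force: [-0.3, 0.0, -1.6]
finger_gap: 22.6
grip_force: 39.8
```

Emit:
{"method": "jog_arm", "body": {"rows": [[[0,0,0.5],[0,0,0]],[[0,0,1],[0,0,0]]]}}

```text
time: 9.3
tool_pos: [556.1, 20.3, 156.2]
tcp_rot: [-180.0, 0.0, 162.0]
ft_force: [0.6, -0.3, -1.8]
finger_gap: 23.0
grip_force: 39.8
```

Emit:
{"method": "jog_arm", "body": {"rows": [[[0,0,0.5],[0,0,0]],[[0,0,1],[0,0,0]]]}}

```text
time: 9.5
tool_pos: [556.6, 20.2, 156.1]
tcp_rot: [180.0, 0.1, 162.0]
ft_force: [-0.5, 0.2, 7.2]
finger_gap: 22.7
grip_force: 40.6
```

Emit:
{"method": "jog_arm", "body": {"rows": [[[0,0,0.2],[0,0,0]],[[0,0,0.2],[0,0,0]]]}}

```text
time: 9.7
tool_pos: [556.6, 20.2, 156.1]
tcp_rot: [180.0, 0.1, 162.0]
ft_force: [-1.8, 0.1, 5.0]
finger_gap: 22.9
grip_force: 40.4
```

Rod rests on the bottom at TCP z of about 156, so the tip is at about 45.5: 30 mm deep, and post_short (C) is the one. Returning the rod.

Emit:
{"method": "jog_arm", "body": {"rows": [[[0,0,-10],[0,0,0]],[[0,0,-35],[0,0,0]],[[0,0,-70],[0,0,0]],[[0,0,-100],[0,0,0]],[[0,0,-115.2],[0,0,0]],[[26,39,-115.2],[0,0,0]],[[52,78,-115.2],[0,0,0]],[[78,117,-115.2],[0,0,0]],[[105,157,-115.2],[0,0,0]],[[132,197,-115.2],[0,0,0]]]}}

```text
time: 10.7
tool_pos: [490.5, 250.0, 269.7]
tcp_rot: [-180.0, -0.0, 161.9]
ft_force: [0.9, 0.5, -1.7]
finger_gap: 23.0
grip_force: 39.9
```

Emit:
{"method": "jog_arm", "body": {"rows": [[[18,26,0],[0,0,0]],[[27.5,40,0],[0,0,0]],[[27.5,40,0],[0,0,0]],[[27.5,40,40],[0,0,0]],[[27.5,40,75],[0,0,0]],[[27.5,40,95],[0,0,0]],[[27.5,40,100],[0,0,0]],[[27.5,40,100],[0,0,0]],[[27.5,40,100],[0,0,0]]]}}

```text
time: 11.6
tool_pos: [479.0, 294.8, 172.0]
tcp_rot: [179.9, 0.1, 161.9]
ft_force: [0.5, 0.1, -0.7]
finger_gap: 23.1
grip_force: 39.8
```

```bash
python3 - <<'E'
from bench import r
from h import *
np.set_printoptions(precision=1,suppress=True)
s=r.sense(); print(s["time"],s["tool_pos"],s["tcp_rot"],s["ft_force"],s["finger_gap"])
a,d=r.snapshot("side")
cv2.imwrite("pics/c3.png",crop(a,230,100,80,80,7))
c=r.camera_params("side");Ti=np.linalg.inv(np.array(c["pose"]))
for p in((478,295,60),(478,295,50)):
    q=Ti@[*p,1]; print(q[0]/q[2]*c["fx"]+c["cx"],q[1]/q[2]*c["fy"]+c["cy"])
E
```

```text
11.6 [479.  294.8 172. ] [179.9   0.1 161.9] [ 0.5  0.1 -0.7] 23.061378768221182
259.88629956107997 148.44281251609854
260.15826760833977 150.97699899832884
```

View pics/c3.png

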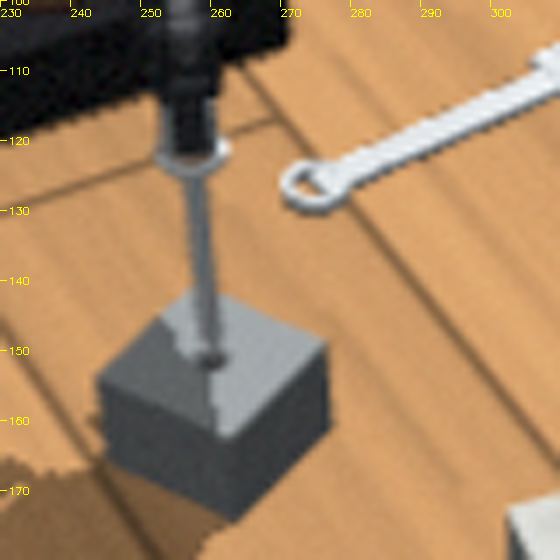

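The rod tip (259.3,149) is just above the hole centre (259.5,151), so it lines up. Lower it carefully.

Emit:
{"method": "jog_arm", "body": {"rows": [[[0,0,3],[0,0,0]],[[0,0,6],[0,0,0]],[[0,0,8],[0,0,0]],[[0,0,9],[0,0,0]],[[0,0,10],[0,0,0]],[[0,0,11],[0,0,0]],[[0,0,12],[0,0,0]],[[0,0,13],[0,0,0]],[[0,0,14],[0,0,0]],[[0,0,15],[0,0,0]]]}}

```text
time: 12.65
tool_pos: [477.8, 295.1, 155.2]
tcp_rot: [180.0, 0.0, 162.0]
ft_force: [0.2, -0.7, -1.2]
finger_gap: 23.0
grip_force: 39.8
```

Emit:
{"method": "jog_arm", "body": {"rows": [[[0,0,2],[0,0,0]],[[0,0,4],[0,0,0]],[[0,0,6],[0,0,0]],[[0,0,6],[0,0,0]]]}}

```text
time: 13.05
tool_pos: [477.6, 294.9, 148.8]
tcp_rot: [-180.0, -0.0, 162.0]
ft_force: [0.0, -0.3, -1.8]
finger_gap: 22.9
grip_force: 39.8
```

Tip is in the hole with no force. Continuing to the floor at TCP z of about 116.

Emit:
{"method": "jog_arm", "body": {"rows": [[[0,0,4],[0,0,0]],[[0,0,8],[0,0,0]],[[0,0,12],[0,0,0]],[[0,0,16],[0,0,0]],[[0,0,20],[0,0,0]],[[0,0,24],[0,0,0]],[[0,0,27],[0,0,0]],[[0,0,29],[0,0,0]],[[0,0,30],[0,0,0]]]}}

```text
time: 13.95
tool_pos: [477.7, 295.0, 119.0]
tcp_rot: [-180.0, -0.0, 162.0]
ft_force: [-0.8, -0.7, -0.4]
finger_gap: 22.8
grip_force: 39.8
```

Emit:
{"method": "jog_arm", "body": {"rows": [[[0,0,0.7],[0,0,0]],[[0,0,1.4],[0,0,0]],[[0,0,2.1],[0,0,0]],[[0,0,2.6],[0,0,0]]]}}

```text
time: 14.35
tool_pos: [477.9, 295.1, 116.8]
tcp_rot: [180.0, 0.0, 162.0]
ft_force: [1.7, -0.3, -1.9]
finger_gap: 22.6
grip_force: 39.8
```

Emit:
{"method": "jog_arm", "body": {"rows": [[[0,0,0.5],[0,0,0]],[[0,0,0.9],[0,0,0]],[[0,0,0.9],[0,0,0]]]}}

```text
time: 14.65
tool_pos: [478.0, 295.1, 116.2]
tcp_rot: [180.0, 0.0, 162.0]
ft_force: [-0.9, -0.1, 2.3]
finger_gap: 23.1
grip_force: 40.1
```

Emit:
{"method": "jog_arm", "body": {"rows": [[[0,0,0],[0,0,0]],[[0,0,0],[0,0,0]],[[0,0,0],[0,0,0]],[[0,0,0],[0,0,0]],[[0,0,0],[0,0,0]],[[0,0,0],[0,0,0]]], "grip": 60}}

```text
time: 15.25
tool_pos: [477.8, 295.1, 115.8]
tcp_rot: [-180.0, -0.0, 162.0]
ft_force: [-0.4, 0.3, 0.3]
finger_gap: 59.8
grip_force: 0.0
```

Emit:
{"method": "jog_arm", "body": {"rows": [[[0,0,-15],[0,0,0]],[[0,0,-45],[0,0,0]],[[0,0,-85],[0,0,0]],[[0,0,-115],[0,0,0]],[[0,0,-120],[0,0,0]],[[-25,-42,-120],[0,0,0]],[[-50,-85,-120],[0,0,0]],[[-75,-128,-120],[0,0,0]],[[-100,-170,-120],[0,0,0]],[[-125,-213,-120],[0,0,0]]]}}

```text
time: 16.25
tool_pos: [530.6, 52.1, 236.2]
tcp_rot: [180.0, 0.0, 162.0]
ft_force: [0.7, 0.1, 0.5]
finger_gap: 60.0
grip_force: 0.0
```

Emit:
{"method": "jog_arm", "body": {"rows": [[[-25,-43,0],[0,0,0]],[[-50,-86,0],[0,0,0]],[[-75,-128,0],[0,0,0]],[[-100,-170,0],[0,0,0]],[[-125,-213,0],[0,0,0]],[[-150,-255,0],[0,0,0]],[[-170,-290,0],[0,0,0]],[[-183,-312,0],[0,0,0]],[[-183,-312,0],[0,0,0]],[[-183,-312,0],[0,0,0]]]}}

```text
time: 17.25
tool_pos: [607.8, -299.7, 235.4]
tcp_rot: [180.0, -0.1, 161.9]
ft_force: [-0.1, 0.7, 1.1]
finger_gap: 59.7
grip_force: 0.0
```

```bash
python3 - <<'E'
from bench import r
from h import *
np.set_printoptions(precision=1,suppress=True)
for i in range(3): 
    a,d=r.snapshot("side"); s=r.sense(); print(s["time"],s["tool_pos"],s["finger_gap"])
P=cloud(r.camera_params("side"),d)
cv2.imwrite("pics/c4.png",np.hstack([crop(a,225,105,60,75,5),crop(a,360,225,90,75,5)]))
Q=P[110:170,235:285].reshape(-1,3);Q=Q[Q[:,2]>140];print("rod top",Q.mean(0),len(Q))
E
```

```text
17.3 [ 608.  -298.9  235.6] 59.628394827979974
17.35 [ 608.1 -298.4  235.9] 60.20702886822507
17.4 [ 608.2 -298.2  236. ] 60.16394458290084
rod top [ 329.9 -113.8  519.6] 383
```

View pics/c4.png

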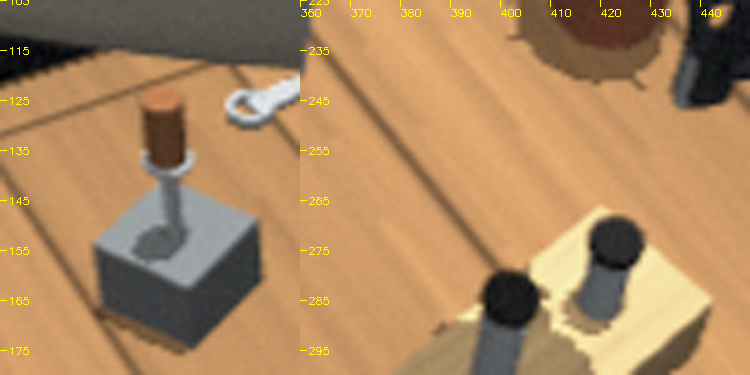

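The rod is back upright in its stand. The short post (422,273) is now below the gripper. Descending on it.

Emit:
{"method": "jog_arm", "body": {"rows": [[[0,-0.3,40],[0,0,0]],[[0,-0.3,85],[0,0,0]],[[0,-0.3,115],[0,0,0]],[[0,-0.3,135],[0,0,0]],[[0,-0.3,150],[0,0,0]],[[0,-0.3,165],[0,0,0]],[[0,-0.3,175],[0,0,0]],[[0,-0.3,182],[0,0,0]],[[0,-0.3,185.5],[0,0,0]],[[0,-0.3,185.5],[0,0,0]]]}}

```text
time: 18.4
tool_pos: [608.1, -299.9, 50.3]
tcp_rot: [-180.0, 0.0, 162.0]
ft_force: [0.1, 1.1, 0.0]
finger_gap: 59.8
grip_force: 0.0
```

Emit:
{"method": "jog_arm", "body": {"rows": [[[0,0,0],[0,0,0]],[[0,0,0],[0,0,0]],[[0,0,0],[0,0,0]],[[0,0,0],[0,0,0]],[[0,0,0],[0,0,0]],[[0,0,0],[0,0,0]],[[0,0,0],[0,0,0]]], "grip": 12, "force": 40}}

```text
time: 19.1
tool_pos: [608.1, -300.4, 50.7]
tcp_rot: [-180.0, 0.0, 162.0]
ft_force: [-1.3, -4.4, 2.3]
finger_gap: 20.5
grip_force: 65.2
```

Emit:
{"method": "jog_arm", "body": {"rows": [[[0,0,-4],[0,0,0]],[[0,0,-12],[0,0,0]],[[0,0,-22],[0,0,0]],[[0,0,-34],[0,0,0]],[[0,0,-46],[0,0,0]],[[0,0,-70],[0,0,0]],[[0,0,-110],[0,0,0]],[[0,0,-150],[0,0,0]],[[0,0,-175],[0,0,0]],[[0,0,-180],[0,0,0]]]}}

```text
time: 20.1
tool_pos: [610.0, -299.9, 235.5]
tcp_rot: [-180.0, 0.4, 162.0]
ft_force: [-0.1, 0.2, -1.2]
finger_gap: 20.9
grip_force: 67.9
```

```bash
python3 - <<'E'
from bench import r
from h import *
np.set_printoptions(precision=1,suppress=True)
a,d=r.snapshot("side"); s=r.sense(); print(s["time"],s["tool_pos"],s["finger_gap"],s["ft_force"],s["grip_force"])
cv2.imwrite("pics/c5.png",crop(a,400,150,100,100,6))
E
```

```text
20.15 [ 609.4 -299.7  233.6] 21.16245947791868 [ 0.3  0.1 -0.6] 67.92848587967455
```

View pics/c5.png

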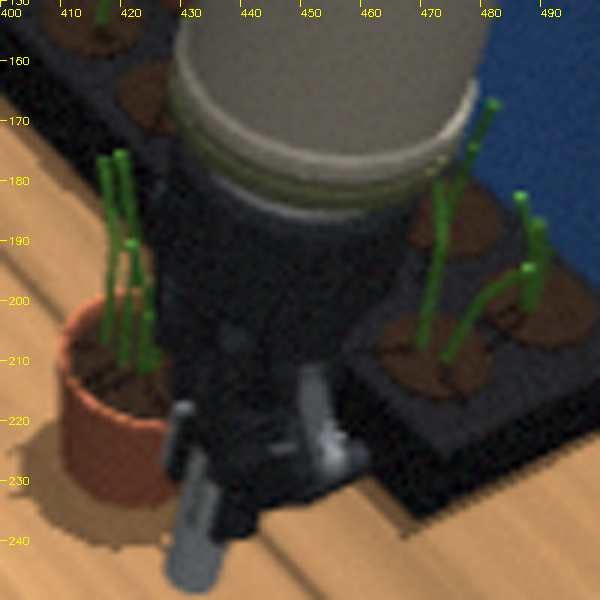

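```bash
python3 - <<'E'
from bench import r
from h import *
c=r.camera_params("side");Ti=np.linalg.inv(np.array(c["pose"]))
def pr(p):
    q=Ti@[*p,1]; return round(q[0]/q[2]*c["fx"]+c["cx"],1),round(q[1]/q[2]*c["fy"]+c["cy"],1)
X,Y=608.3,-299.7
for z in(225,205,185.5): print(z,pr((X,Y,z)))
print(pr((608.4,-299.3,95)),pr((608.4,-299.3,87)),pr((608.4,-299.3,45)))
a,_=r.snapshot("side"); s=r.sense(); print(s["tool_pos"],s["tcp_rot"])
cv2.imwrite("pics/x.png",a)
g=a.astype(int)
for v in range(226,250,2): print(v,[tuple(g[v,u]) [1] for u in range(422,446)])
E
```

```text
225 (np.float64(433.1), np.float64(237.0))
205 (np.float64(431.4), np.float64(242.9))
185.5 (np.float64(429.9), np.float64(248.4))
(np.float64(423.0), np.float64(272.2)) (np.float64(422.5), np.float64(274.2)) (np.float64(419.6), np.float64(284.3))
[ 608.54270598 -299.37668817  230.88743456] [1.79977510e+02 7.75365122e-02 1.61993735e+02]
226 [np.int64(50), np.int64(50), np.int64(50), np.int64(51), np.int64(60), np.int64(50), np.int64(27), np.int64(19), np.int64(19), np.int64(60), np.int64(72), np.int64(59), np.int64(33), np.int64(24), np.int64(15), np.int64(28), np.int64(22), np.int64(28), np.int64(30), np.int64(30), np.int64(27), np.int64(31), np.int64(44), np.int64(53)]
228 [np.int64(49), np.int64(54), np.int64(48), np.int64(51), np.int64(66), np.int64(52), np.int64(18), np.int64(23), np.int64(23), np.int64(64), np.int64(79), np.int64(59), np.int64(28), np.int64(21), np.int64(18), np.int64(28), np.int64(27), np.int64(24), np.int64(24), np.int64(29), np.int64(20), np.int64(20), np.int64(24), np.int64(14)]
230 [np.int64(46), np.int64(51), np.int64(50), np.int64(51), np.int64(50), np.i
[... 2701 characters left out ...]
51), np.int64(154), np.int64(155), np.int64(157), np.int64(128), np.int64(95), np.int64(86), np.int64(90), np.int64(88), np.int64(87), np.int64(94), np.int64(96), np.int64(89), np.int64(92), np.int64(130), np.int64(148), np.int64(147), np.int64(150), np.int64(152), np.int64(152), np.int64(152), np.int64(151), np.int64(151), np.int64(151)]
248 [np.int64(147), np.int64(146), np.int64(152), np.int64(155), np.int64(158), np.int64(153), np.int64(123), np.int64(95), np.int64(89), np.int64(89), np.int64(94), np.int64(91), np.int64(104), np.int64(132), np.int64(146), np.int64(149), np.int64(152), np.int64(150), np.int64(147), np.int64(148), np.int64(148), np.int64(150), np.int64(152), np.int64(152)]
```

The held post's foot is about 1.4 px to the right of vertical, a tilt of roughly 3° about the finger line. I'll move above the bore and check there.

Emit:
{"method": "jog_arm", "body": {"rows": [[[18,35,0],[0,0,0]],[[38,73,0],[0,0,0]],[[59,114,0],[0,0,0]],[[80,155,0],[0,0,0]],[[100,195,0],[0,0,0]],[[120,233,0],[0,0,0]],[[138,268,0],[0,0,0]],[[148.5,288,0],[0,0,0]],[[148.5,288,0],[0,0,0]],[[148.5,288,0],[0,0,0]]]}}

```text
time: 21.2
tool_pos: [554.8, 20.6, 227.8]
tcp_rot: [-179.9, -0.2, 162.1]
ft_force: [0.2, -0.7, -1.0]
finger_gap: 20.6
grip_force: 68.1
```

Emit:
{"method": "jog_arm", "body": {"rows": [[[0,0,25],[0,0,0]],[[0,0,55],[0,0,0]],[[0,0,75],[0,0,0]],[[0,0,85],[0,0,0]],[[0,0,90],[0,0,0]],[[0,0,90],[0,0,0]],[[0,0,90],[0,0,0]]]}}

```text
time: 21.9
tool_pos: [556.8, 19.7, 141.4]
tcp_rot: [180.0, 0.1, 161.9]
ft_force: [1.1, 0.8, -1.5]
finger_gap: 20.5
grip_force: 68.1
```

```bash
python3 - <<'E'
from bench import r
from h import *
np.set_printoptions(precision=1,suppress=True)
s=r.sense(); print(s["time"],s["tool_pos"],s["tcp_rot"],s["ft_force"],s["finger_gap"])
c=r.camera_params("side");Ti=np.linalg.inv(np.array(c["pose"]))
def pr(p):
    q=Ti@[*p,1]; return np.array([q[0]/q[2]*c["fx"]+c["cx"],q[1]/q[2]*c["fy"]+c["cy"]])
for z in(120,110,100,95,75): print(z,pr((556.4,20.4,z)))
a,d=r.snapshot("side");b,_=r.snapshot("top")
cv2.imwrite("pics/c6.png",np.hstack([crop(a,300,145,60,60,8),crop(b,305,175,40,60,8)]))
E
```

```text
21.9 [556.8  19.7 141.4] [180.    0.1 161.9] [ 1.1  0.8 -1.5] 20.474891771745185
120 [331.4 183.8]
110 [331.3 186.5]
100 [331.2 189.1]
95 [331.1 190.4]
75 [330.9 195.6]
```

View pics/c6.png

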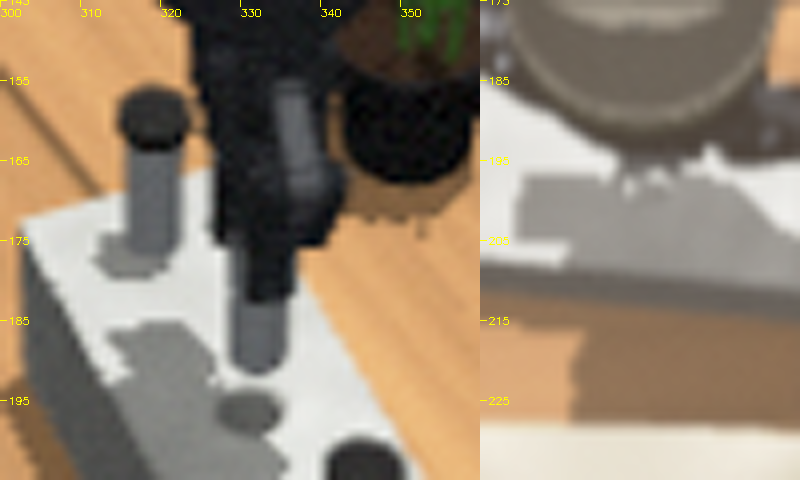

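The foot (331.7) sits about 0.9 px right of the bore axis (330.8), a tilt of about 1.8 mm toward −tool x. I'll take out about 0.03 rad about tool y, then lower slowly.

Emit:
{"method": "jog_arm", "body": {"rows": [[[0.5,0,0],[0,0.03,0]],[[0.5,0,5],[0,0.03,0]],[[0.5,0,9],[0,0.03,0]],[[0.5,0,12],[0,0.03,0]],[[0.5,0,14],[0,0.03,0]],[[0.5,0,15],[0,0.03,0]],[[0.5,0,15],[0,0.03,0]]]}}

```text
time: 22.7
tool_pos: [555.4, 20.2, 125.1]
tcp_rot: [-180.0, -1.7, 162.0]
ft_force: [-0.1, -0.0, -1.6]
finger_gap: 20.5
grip_force: 68.1
```

```bash
python3 - <<'E'
from bench import r
from h import *
s=r.sense(); print(s["time"],s["tool_pos"],s["tcp_rot"],s["ft_force"],s["finger_gap"])
a,d=r.snapshot("side")
cv2.imwrite("pics/c7.png",crop(a,310,165,40,45,12))
E
```

```text
22.7 [555.39066392  20.21456689 125.13313704] [-179.99446399   -1.72601716  161.96565599] [-0.06275118 -0.01656375 -1.55668166] 20.50049888012637
```

View pics/c7.png

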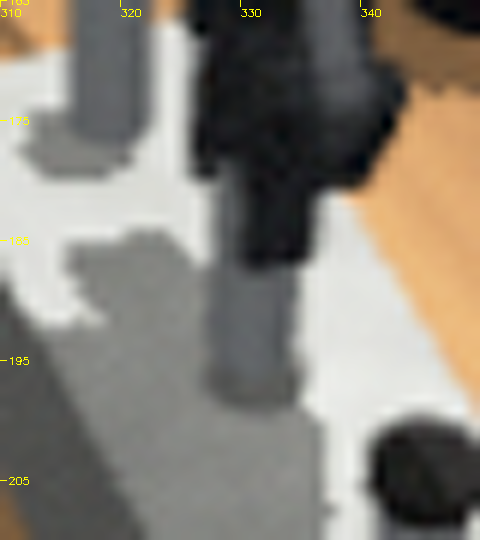

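Shaft at x≈330.5 now sits over the bore (330.6). Lowering at 8 mm/s with force checks.

Emit:
{"method": "jog_arm", "body": {"rows": [[[0,0,0.8],[0,0,0]],[[0,0,1.6],[0,0,0]],[[0,0,2.4],[0,0,0]],[[0,0,3.2],[0,0,0]],[[0,0,4],[0,0,0]],[[0,0,4.8],[0,0,0]],[[0,0,5.4],[0,0,0]]]}}

```text
time: 23.45
tool_pos: [555.3, 20.3, 119.8]
tcp_rot: [-180.0, -1.7, 162.0]
ft_force: [-0.6, 0.0, -0.9]
finger_gap: 21.2
grip_force: 68.1
```

Emit:
{"method": "jog_arm", "body": {"rows": [[[0,0,0.7],[0,0,0]],[[0,0,1.4],[0,0,0]],[[0,0,2.1],[0,0,0]],[[0,0,2.8],[0,0,0]]]}}

```text
time: 23.85
tool_pos: [555.6, 19.9, 117.5]
tcp_rot: [-180.0, -1.7, 162.0]
ft_force: [-0.7, -1.6, 4.0]
finger_gap: 20.9
grip_force: 67.0
```

Emit:
{"method": "jog_arm", "body": {"rows": [[[0,0,0.7],[0,0,0]],[[0,0,1.4],[0,0,0]],[[0,0,2.1],[0,0,0]],[[0,0,2.8],[0,0,0]]]}}

```text
time: 24.25
tool_pos: [556.2, 19.5, 115.6]
tcp_rot: [-180.0, -1.6, 161.9]
ft_force: [-0.7, -5.2, 2.3]
finger_gap: 20.8
grip_force: 65.6
```

Sliding on the chamfer; the bore lies about 1 mm toward −y. Correct while descending.

Emit:
{"method": "jog_arm", "body": {"rows": [[[-0.4,-0.5,0.5],[0,0,0]],[[-0.6,-0.9,1],[0,0,0]],[[-0.6,-0.9,1.7],[0,0,0]],[[-0.6,-0.9,2.4],[0,0,0]]]}}

```text
time: 24.65
tool_pos: [555.4, 19.1, 111.7]
tcp_rot: [-180.0, -1.7, 162.0]
ft_force: [0.6, -4.1, 1.3]
finger_gap: 20.8
grip_force: 66.2
```

Emit:
{"method": "jog_arm", "body": {"rows": [[[0,0,0.7],[0,0,0]],[[0,0,1.4],[0,0,0]],[[0,0,2.1],[0,0,0]]]}}

```text
time: 24.95
tool_pos: [555.4, 19.2, 109.7]
tcp_rot: [-180.0, -1.7, 162.0]
ft_force: [1.1, -4.3, 0.8]
finger_gap: 21.1
grip_force: 66.1
```

Emit:
{"method": "jog_arm", "body": {"rows": [[[0,-0.3,0.8],[0,0,0]],[[0,-0.6,1.6],[0,0,0]],[[0,-0.6,2.4],[0,0,0]],[[0,-0.6,3.2],[0,0,0]],[[0,-0.6,4],[0,0,0]],[[0,-0.6,4.8],[0,0,0]],[[0,-0.6,5.6],[0,0,0]]]}}

```text
time: 25.65
tool_pos: [555.0, 18.9, 104.1]
tcp_rot: [180.0, -1.7, 162.0]
ft_force: [0.4, -1.4, -0.0]
finger_gap: 20.9
grip_force: 66.8
```

Emit:
{"method": "jog_arm", "body": {"rows": [[[0,0,0.8],[0,0,0]],[[0,0,1.6],[0,0,0]],[[0,0,2.4],[0,0,0]],[[0,0,3.2],[0,0,0]],[[0,0,4],[0,0,0]],[[0,0,4.8],[0,0,0]],[[0,0,5.6],[0,0,0]]]}}

```text
time: 26.35
tool_pos: [554.9, 18.8, 98.6]
tcp_rot: [-180.0, -1.7, 162.0]
ft_force: [1.3, -2.2, 0.3]
finger_gap: 20.8
grip_force: 66.9
```

Going well. Continue in short steps toward the bottom, expected at TCP z of about 85–90.

Emit:
{"method": "jog_arm", "body": {"rows": [[[0,0,0.8],[0,0,0]],[[0,0,1.6],[0,0,0]],[[0,0,2.4],[0,0,0]],[[0,0,3.2],[0,0,0]],[[0,0,4],[0,0,0]],[[0,0,4.8],[0,0,0]],[[0,0,5.5],[0,0,0]]]}}

```text
time: 27.05
tool_pos: [554.7, 18.9, 93.0]
tcp_rot: [180.0, -1.7, 162.0]
ft_force: [2.1, -1.8, -0.2]
finger_gap: 21.0
grip_force: 66.9
```

Emit:
{"method": "jog_arm", "body": {"rows": [[[0,0,0.6],[0,0,0]],[[0,0,1.2],[0,0,0]]]}}

```text
time: 27.25
tool_pos: [554.7, 18.9, 91.9]
tcp_rot: [-180.0, -1.7, 162.0]
ft_force: [2.8, -1.8, 1.2]
finger_gap: 20.8
grip_force: 66.8
```

Emit:
{"method": "jog_arm", "body": {"rows": [[[0,0,0.6],[0,0,0]],[[0,0,1.2],[0,0,0]]]}}

```text
time: 27.45
tool_pos: [554.7, 18.9, 90.7]
tcp_rot: [-180.0, -1.7, 162.0]
ft_force: [2.0, -1.7, 0.2]
finger_gap: 21.0
grip_force: 66.8
```

Emit:
{"method": "jog_arm", "body": {"rows": [[[-0.4,0,0.6],[0,0,0]],[[-0.7,0,1.2],[0,0,0]]]}}

```text
time: 27.65
tool_pos: [555.5, 18.7, 90.2]
tcp_rot: [180.0, -1.7, 162.0]
ft_force: [-1.8, -1.6, 9.1]
finger_gap: 20.7
grip_force: 65.6
```

Emit:
{"method": "jog_arm", "body": {"rows": [[[0,0,0.6],[0,0,0]],[[0,0,1.2],[0,0,0]]]}}

```text
time: 27.85
tool_pos: [556.1, 18.7, 89.9]
tcp_rot: [180.0, -1.6, 162.0]
ft_force: [0.7, 1.2, 3.0]
finger_gap: 20.9
grip_force: 50.7
```

Emit:
{"method": "jog_arm", "body": {"rows": [[[0,0,0.6],[0,0,0]],[[0,0,1.2],[0,0,0]]]}}

```text
time: 28.05
tool_pos: [556.9, 19.2, 89.5]
tcp_rot: [179.9, -1.5, 162.0]
ft_force: [-0.1, 0.3, 16.5]
finger_gap: 20.8
grip_force: 49.3
```

The post is on the bottom (TCP z≈90, as predicted for 30 mm). Ease the pressure and release.

Emit:
{"method": "jog_arm", "body": {"rows": [[[0,0,-1.2],[0,0,0]],[[0,0,-1.2],[0,0,0]]]}}

```text
time: 28.25
tool_pos: [556.0, 19.4, 89.6]
tcp_rot: [179.9, -1.6, 162.0]
ft_force: [0.1, 1.1, 8.8]
finger_gap: 20.9
grip_force: 49.1
```

Emit:
{"method": "jog_arm", "body": {"rows": [[[0,0,0],[0,0,0]],[[0,0,0],[0,0,0]],[[0,0,0],[0,0,0]],[[0,0,0],[0,0,0]],[[0,0,0],[0,0,0]]], "grip": 45}}

```text
time: 28.75
tool_pos: [555.0, 18.7, 88.0]
tcp_rot: [-180.0, -1.8, 162.0]
ft_force: [-0.3, -0.0, 0.2]
finger_gap: 44.9
grip_force: 0.0
```

Emit:
{"method": "jog_arm", "body": {"rows": [[[0,0,-15],[0,0,0]],[[0,0,-40],[0,0,0]],[[0,0,-80],[0,0,0]],[[0,0,-120],[0,0,0]],[[100,0,-160],[0,0,0]],[[130,0,-180],[0,0,0]],[[170,0,-200],[0,0,0]],[[200,0,-200],[0,0,0]],[[200,0,-200],[0,0,0]],[[200,0,-200],[0,0,0]]]}}

```text
time: 29.75
tool_pos: [370.3, 79.4, 297.1]
tcp_rot: [179.9, -1.4, 162.1]
ft_force: [0.5, 0.5, 0.6]
finger_gap: 45.1
grip_force: 0.0
```

```bash
python3 - <<'E'
from bench import r
from h import *
np.set_printoptions(precision=1,suppress=True)
s=r.sense(); print(s["time"],s["tool_pos"],s["ft_force"],s["finger_gap"])
a,d=r.snapshot("side"); P=cloud(r.camera_params("side"),d)
Q=P[150:225,305:360].reshape(-1,3)
for n,(x,y) in dict(kA=(566.3,104.3),new=(556,20),kB=(544.5,-63)).items():
    T=Q[np.hypot(Q[:,0]-x,Q[:,1]-y)<15]; z=np.percentile(T[:,2],95); T=T[T[:,2]>z-4]; print(n,z,len(T),T.mean(0))
cv2.imwrite("pics/c8.png",cv2.resize(a[110:350,220:460],None,fx=2.5,fy=2.5,interpolation=cv2.INTER_CUBIC))
E
```

```text
29.75 [370.3  79.4 297.1] [0.5 0.5 0.6] 45.08246259763888
kA 136.3214248979615 46 [565.8 104.  134.8]
new 136.57004565106683 53 [554.1  20.4 135.3]
kB 136.22128466685248 63 [543.9 -63.5 134.8]
```

View pics/c8.png

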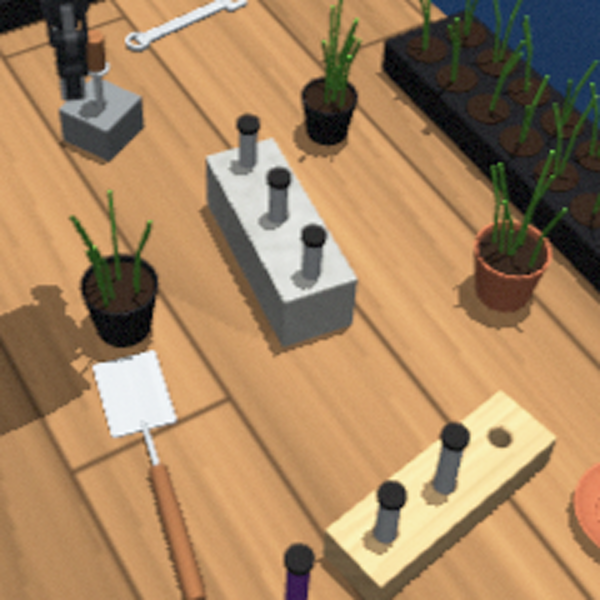

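The picture shows the new post at crop (278,178), level with its neighbours (pad z 136.6 against 136.3 and 136.2). The rod is upright, the other two posts are in the rack, and the pots and tools are undisturbed.

```bash
python3 -c "
from bench import r
print(r.hand_in())"
```

```text
the job is handed in; nothing more can be done
None
```

The socket sounded about 30 mm deep, so I set post_short in it, down on the bottom with its pad level with its neighbours to within 0.4 mm by the depth camera; the rod is back upright in its stand, and the job was handed in at about 30 s.

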